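# Stack the lunch tins on the warmer and set its wheel

## Robot

A 6-joint arm with a two-finger parallel gripper is mounted at the origin on the work surface. World frame = base frame: x ahead of the robot, y to its left, z up, the work surface at z = 0. Lengths are in m, angles in rad, forces in N, time in s.
With the tool pointing down it reaches from about 0.275 to 0.825 m from the base axis. Payload 4.9 kg.
Tool frame: the origin (TCP) lies midway between the tips of the shut fingers; the grasp point (between the pads) lies 19 mm behind it (bot.grip_depth is the distance from the TCP to the grasp point, in m); y points along the fingers, x is the direction in which the jaws open and shut, and the axes are right-handed (so a half turn about y gives the same grasp; the last joint's range is limited). The gripper opens to 85 mm and grips with 20 to 120 N. Pads are 22 mm wide; open, the fingers measure 114 mm over their backs; the gripper's body (76 mm by 85 mm) begins 54 mm behind the grasp point. The pads swing forward as they close: fully open they stand 13 mm farther back than shut.
Start: joints at [-1.474, 0.326, -0.193, 1.052, 0, 1.437], TCP at [0.126, -0.535, 0.231] pointing down, gripper open.
Joint ranges: [-2.65, 2.65], [-0.97, 1.79], [-1.3, 1.35], [-1.93, 2.1], [-1.47, 1.37], [-3.14, 3.14]. Speed limits (rad/s): [2.57, 2.57, 3.14, 3.14, 3.14, 3.14].

## Interface

Orientations are given as a unit quaternion [w, x, y, z].
In Python, from cell import bot gives the robot as it stands. Calls block until the motion is done:
- bot.move_pose(position, orientation): joint-space move of the TCP to a pose.
- bot.move_linear(position, speed=0.15, rotation=None, until_force=None): straight line of the TCP; rotation=None keeps the orientation; speed is the mean speed in m/s. With until_force (N) it stops when the force on the tool has changed by that much, and returns True; else False.
- bot.goto_joints(angles): joint-space move.
- bot.set_gripper(opening, grasp_force=None): opening from 0.0 (shut) to 1.0 (fully open); grasp_force is the grip in N (None keeps the last); returns when the fingers have stopped.
- bot.wait(seconds).
- bot.solve_ik(position, orientation): joint angles nearest the present ones, or None.
- bot.camera(name): name is "scene" or "side" or "wrist"; returns the picture (480x640x3 uint8, red, green, blue); there is no depth.
- bot.calibration(name): a dict with "mtx" (3x3 intrinsics, pixels), "k1" (the pictures are not rectified: a ray, as slopes to the right and down, at radius r is drawn at 1 + k1 r^2 times it, then the intrinsics apply), "extrinsics" (4x4, takes a point from world to camera coordinates); the wrist camera has in their place "hand_eye" (4x4, takes a point from camera to tool coordinates, whose origin is the TCP and whose axes are the tool frame's). Camera axes: x right, y down, z forward; pixel columns grow to the right and rows downward; lengths in m; the calibration is good to about 2 mm. A picture is of the moment at which its call begins: read the wrist's pose just before it. calibration takes no time and is no camera call.
A pose or a line that the arm cannot do raises bot.PlanningError and nothing moves.
- bot.close_job(): hands the job in, once; it reports no verdict.
Trained networks look in the newest picture that a camera, given by its name, has taken for a name from the list of things; names that differ only in an ending like _2 or _b are one class to them, and where a whole thing is asked for, a point or a joint stands for the part that bears it (a point fixed in the world has none). Each returns a list of dicts, best first, with "confidence" (0 to 1); they miss things now and then, are a little off and sometimes report something else, mostly with a low value. They report only what shows in the picture. A call takes as long as a camera call.
- bot.search_frame(camera, thing): "bbox" ([left, top, width, height] in pixels, round what is visible of it).
Readings, each from a call of its own:
- bot.read_clock(): time.
- bot.read_joint_positions(): joint angles.
- bot.read_joint_vel(): joint speeds.
- bot.read_joint_efforts(): joint torques, N m.
- bot.read_position(): TCP position.
- bot.read_tool_rot(): TCP orientation.
- bot.read_ft_force(): force on the tool from outside, world axes, zero at the start.
- bot.read_moment(): the same for the moment, N m.
- bot.read_gripper_width(): opening from 0.0 (shut) to 1.0 (fully open).
Only numpy, scipy, OpenCV 4.12 (cv2) and the standard library are available. Lean on these libraries where they do the work, as an engineer would, in place of code of your own. Each camera call takes 0.05 s, during which the arm holds its last target. There are 200 camera calls.

## Task

Turn the warmer's wheel until the pointer on its far rim stands at the round off stud and, with it off, take the steel cover off the hot plate and stack every flat lunch tin there in one square pile, right way up, one tin on top of the other within the engraved outline, with the cover laid squarely on top the same way round. Only when the covered pile is finished, turn the wheel so that its pointer stands at the setting clip on the drum. Do not disturb the tiffin carrier, jar and ladle.

Things in the scene. Friction and masses are not known exactly. Their poses are not given: they have to be found in the camera images.
- warmer: low electric tin warmer, fixed, 190 deep (its x, away from the robot) by 295 wide (its y); hot plate of 170 by 115 on its left (its +y side) with its top 42 above the counter; control drum of 100 diameter on its right (-y); origin on the counter, 60 to the right of the hot plate's centre
- pile_spot (a point): centre of the hot plate's top, 42 above the counter, middle of the engraved tin outline (long side along the warmer's x); the pile belongs here
- wheel (a joint): black wheel of 104 diameter on top of the control drum, vertical axis; rad, counter-clockwise from above is positive, 0 when the pointer points straight away along the warmer's x; turns freely from -1.7 to 1.7 with light friction (0.06 N m) and stays where it is left
- wheel_grip (a point): a point on the wheel's axis at the height to grip: 35 above the drum's top, 7 below the top of the steel grip bar. The bar is 78 long, 14 thick and stands 30 above the wheel disc, across the wheel in line with the pointer; disc top 23 below this point; this frame turns with the wheel, its x points to the pointer
- pointer (a point): steel pointer tooth hanging down over the wheel's far rim, 57 from the wheel's axis, in front of the drum's side; 7 wide
- off_mark (a point): round white stud of 15 diameter on the far side of the drum, 57 from the axis and 1.0 rad counter-clockwise from straight away: the off mark
- set_mark (a point): upright steel clip 12 wide and 24 high on the far side of the drum, 57 from the axis, at an angle that differs from start to start: the wanted setting
- board: fixed dark wooden board 300 (x) by 250 (y) by 12 high; origin at the centre of its underside
- trivet: fixed mustard yellow silicone trivet 130 (x) by 100 (y) by 8 high, free for putting the cover down; origin at the centre of its underside
- cover: flat steel cover plate 124 long (its x) by 84 wide (its y) by 5 thick, with an upright black grip bar on top in the middle, 54 long (along x), 14 thick, reaching 34 above the underside, 0.28 kg; origin at the centre of its underside; starts on the hot plate
- tin_a: closed flat rectangular steel lunch tin, solid, 100 long (its x) by 66 wide (its y) by 25 high, about 0.2 kg, plain flat top and underside, a small clip at the middle of each short end; origin at the centre of its underside, z up. All tins are alike; two to four are present, starting on the wooden board
- tin_b: closed flat rectangular steel lunch tin, solid, 100 long (its x) by 66 wide (its y) by 25 high, about 0.2 kg, plain flat top and underside, a small clip at the middle of each short end; origin at the centre of its underside, z up. All tins are alike; two to four are present, starting on the wooden board
- tin_c: closed flat rectangular steel lunch tin, solid, 100 long (its x) by 66 wide (its y) by 25 high, about 0.2 kg, plain flat top and underside, a small clip at the middle of each short end; origin at the centre of its underside, z up. All tins are alike; two to four are present, starting on the wooden board
- tin_d: closed flat rectangular steel lunch tin, solid, 100 long (its x) by 66 wide (its y) by 25 high, about 0.2 kg, plain flat top and underside, a small clip at the middle of each short end; origin at the centre of its underside, z up. All tins are alike; two to four are present, starting on the wooden board
- tiffin: round steel tiffin carrier, two tiers, 112 diameter, 145 high, stands beside the work; origin at the centre of its underside; leave alone
- jar: clear plastic jar, 90 diameter, 140 high; origin at the centre of its underside; leave alone
- ladle: steel ladle lying on the counter, 280 long; origin under its bowl; leave alone

How it is judged:
By the outcome, as a careful person would: the job done as asked, in the order asked, and still so for the second after the job is handed in, with the robot touching nothing.
Of tin_a, tin_b, tin_c, tin_d only 2 to 4 are there at a start; the rules pass over those that are not, and their reading is None.
At some moment in a run one of cover may be knocked a few centimetres aside while the robot is not near it.
Once in a run the grip may slacken for a moment while it holds something.
It also fails if it takes over 210 s, if anything falls off the work surface, if the arm or the gripper's body presses on something with over 40 N, if the wrist force passes 120 N, or if a joint passes its speed limit or range.

## Working session

There is one attempt and no reset: what is moved stays moved. The work goes in short steps, each a Python script; the robot and the scene stay as the last script left them, time stands still between calls to the robot, and variables do not carry over. Pictures are saved under pics/ and viewed, about 12 in all and at most 16, crops included, and the job is handed in when it is done.

```bash
ls; mkdir -p pics; cat > h.py <<'E'
from cell import bot
import numpy as np, cv2
from scipy.spatial.transform import Rotation as R
def q2R(q): return R.from_quat([q[1],q[2],q[3],q[0]]).as_matrix()
def save(im,n): cv2.imwrite(f'pics/{n}.png',im[:,:,::-1])
def camT(name):
    """returns calibration, world->cam 4x4 (uses present wrist pose)"""
    c=bot.calibration(name)
    if name!='wrist': return c,np.array(c['extrinsics'])
    T=np.eye(4);T[:3,:3]=q2R(bot.read_tool_rot());T[:3,3]=bot.read_position()
    return c,np.linalg.inv(T@np.array(c['hand_eye']))
def ray(c,E,uv):
    K=np.array(c['mtx']);d=np.array([(uv[0]-K[0,2])/K[0,0],(uv[1]-K[1,2])/K[1,1]])
    s=d.copy()
    for _ in range(20): s=d/(1+c['k1']*(s@s))
    Rm=E[:3,:3];return -Rm.T@E[:3,3],Rm.T@np.array([s[0],s[1],1])
def pix(c,E,uv,z):
    o,d=ray(c,E,uv);return o+d*(z-o[2])/d[2]
def proj(c,E,P):
    p=E[:3,:3]@np.array(P)+E[:3,3];s=p[:2]/p[2];s=s*(1+c['k1']*(s@s));K=np.array(c['mtx'])
    return np.array([K[0,0]*s[0]+K[0,2],K[1,1]*s[1]+K[1,2]])
def rotate(im,s): return im
def down(phi):
    """tool z down, jaw axis (tool x) at angle phi in world xy"""
    x=np.array([np.cos(phi),np.sin(phi),0]);z=np.array([0,0,-1.]);y=np.cross(z,x)
    q=R.from_matrix(np.stack([x,y,z],1)).as_quat();return [q[3],q[0],q[1],q[2]]
E
python3 - <<'E'
from h import *
for n in ['scene','side','wrist']:
    c,E=camT(n); im=bot.camera(n); save(im,n+'0')
    print(n,np.round(c['mtx'],1).tolist(),c['k1'],'pos',np.round(np.linalg.inv(E),3).tolist())
    if n!='wrist':
        for t in ['warmer','wheel','pointer','off_mark','set_mark','board','trivet','cover','tin_a','tiffin','jar','ladle']:
            print(t,[(np.round(r['bbox']).astype(int).tolist(),round(r['confidence'],2)) for r in bot.search_frame(n,t)[:5]])
print(bot.read_tool_rot(),down(0),bot.read_clock(), bot.calibration('wrist')['hand_eye'])
E
```

```text
pics
scene [[451.7, 0.0, 307.9], [0.0, 451.7, 238.1], [0.0, 0.0, 1.0]] -0.026865681274805417 pos [[-0.513, 0.497, -0.7, 1.346], [0.858, 0.281, -0.429, 0.575], [-0.016, -0.821, -0.571, 0.736], [0.0, 0.0, 0.0, 1.0]]
warmer [([145, 179, 142, 70], 0.74), ([384, 283, 54, 46], 0.28)]
wheel [([176, 182, 36, 31], 0.65), ([149, 182, 135, 64], 0.38), ([386, 282, 50, 43], 0.3)]
pointer [([177, 178, 39, 33], 0.63)]
off_mark [([150, 183, 136, 62], 0.86)]
set_mark []
board [([251, 244, 147, 87], 0.94)]
trivet [([382, 282, 57, 46], 0.79), ([96, 257, 90, 25], 0.74)]
cover [([232, 201, 44, 28], 0.66)]
tin_a [([343, 245, 38, 37], 0.94), ([308, 278, 43, 38], 0.74), ([301, 232, 35, 31], 0.59), ([174, 180, 39, 31], 0.44)]
tiffin [([477, 237, 67, 68], 0.84)]
jar [([200, 239, 40, 67], 0.82)]
ladle [([93, 256, 96, 26], 0.88), ([147, 181, 142, 67], 0.72)]
side [[536.1, 0.0, 324.6], [0.0, 536.1, 241.2], [0.0, 0.0, 1.0]] -0.16431355139750442 pos [[-0.71, -0.468, 0.527, -0.204], [-0.704, 0.451, -0.548, 0.904], [0.019, -0.76, -0.649, 1.039], [0.0, 0.0, 0.0, 1.0]]
warmer []
wheel [([405, 174, 36, 24], 0.61)]
poin
[... 313 characters left out ...]
245, 43, 30], 0.73)]
tiffin [([207, 344, 59, 70], 0.81)]
jar [([295, 173, 32, 53], 0.98)]
ladle []
wrist [[378.6, 0.0, 317.5], [0.0, 378.6, 241.9], [0.0, 0.0, 1.0]] 0.006928410354979345 pos [[0.229, -0.92, -0.319, 0.209], [-0.973, -0.217, -0.075, -0.516], [-0.0, 0.327, -0.945, 0.374], [0.0, 0.0, 0.0, 1.0]]
[-0.55424255  0.55425128 -0.43908592  0.43911759] [np.float64(0.0), np.float64(1.0), np.float64(0.0), np.float64(0.0)] 1.35 [[ 9.99999755e-01  6.98323184e-04 -5.11162907e-05  4.05874814e-04]
 [ 2.76934584e-04 -3.27406536e-01  9.44883529e-01 -1.42886557e-01]
 [ 6.43098267e-04 -9.44883311e-01 -3.27406650e-01  8.50192056e-02]
 [ 0.00000000e+00  0.00000000e+00  0.00000000e+00  1.00000000e+00]]
```

```bash
cat >> h.py <<'E'
def down(phi):
    """tool y down, jaw axis (tool x) at angle phi in world xy"""
    x=np.array([np.cos(phi),np.sin(phi),0]);y=np.array([0,0,-1.]);z=np.cross(x,y)
    q=R.from_matrix(np.stack([x,y,z],1)).as_quat();return [q[3],q[0],q[1],q[2]]
E
python3 - <<'E'
from h import *
a=cv2.imread('pics/scene0.png')[150:350,80:480];b=cv2.imread('pics/side0.png')[150:350,200:480]
cv2.imwrite('pics/a.png',cv2.resize(a,(800,400),interpolation=cv2.INTER_CUBIC))
cv2.imwrite('pics/ab.png',np.hstack([cv2.resize(a,(800,400),interpolation=2)]))
for n,bb in {'scene':dict(board=[251,244,147,87],trivet=[382,282,57,46],cover=[232,201,44,28],wheel=[176,182,36,31],t1=[343,245,38,37],t2=[308,278,43,38],t3=[301,232,35,31]),'side':dict(wheel=[405,174,36,24],cover=[384,216,43,28],board=[241,228,136,97],trivet=[222,292,60,45],t1=[288,276,44,34],t2=[324,254,39,30],t3=[257,245,43,30])}.items():
    c,E=camT(n)
    for k,v in bb.items():
        z={'wheel':.08,'cover':.06,'trivet':.008,'board':.012}.get(k,.03)
        print(n,k,np.round(pix(c,E,[v[0]+v[2]/2,v[1]+v[3]/2],z),3))
# initial R: jaw axis direction
M=q2R(bot.read_tool_rot());print(np.round(M,2))
E
```

```text
scene board [0.619 0.173 0.012]
scene trivet [0.57  0.374 0.008]
scene cover [ 0.495 -0.125  0.06 ]
scene wheel [ 0.528 -0.318  0.08 ]
scene t1 [0.51  0.221 0.03 ]
scene t2 [0.661 0.21  0.03 ]
scene t3 [0.505 0.091 0.03 ]
side wheel [ 0.547 -0.322  0.08 ]
side cover [ 0.462 -0.127  0.06 ]
side board [0.554 0.174 0.012]
side trivet [0.558 0.372 0.008]
side t1 [0.494 0.227 0.03 ]
side t2 [0.496 0.098 0.03 ]
side t3 [0.647 0.202 0.03 ]
[[ 0.23  0.    0.97]
 [-0.97 -0.    0.23]
 [ 0.   -1.    0.  ]]
```

View pics/a.png

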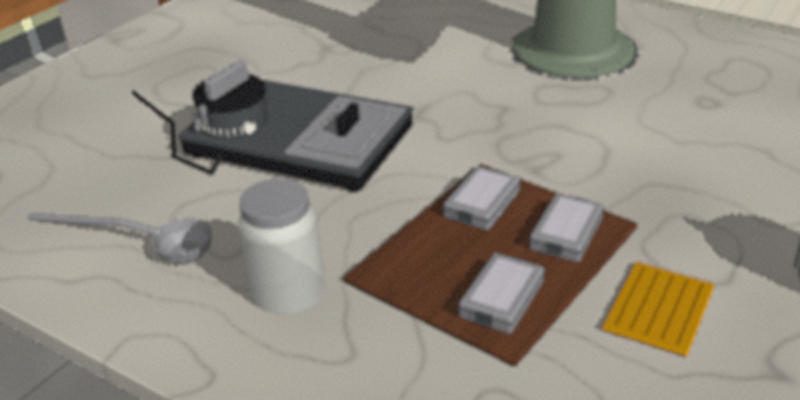

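```bash
python3 - <<'E'
from h import *
P=-np.pi/2
ims=[]
for n,p in [('w1',[.64,-.24,.30]),('b1',[.60,.20,.32])]:
    bot.move_pose(p,down(P)); bot.wait(.2)
    c,E=camT('wrist'); im=bot.camera('wrist'); save(im,n); np.save(n+'E.npy',E)
    print(n,np.round(bot.read_position(),3),bot.read_clock())
    for t in ['warmer','wheel','pointer','off_mark','set_mark','cover'] if n=='w1' else ['board','trivet','tin_a']:
        print(t,[(np.round(r['bbox']).astype(int).tolist(),round(r['confidence'],2)) for r in bot.search_frame('wrist',t)[:4]])
E
```

```text
w1 [ 0.64  -0.241  0.3  ] 3.7417
warmer [([170, 204, 405, 194], 0.62)]
wheel [([331, 242, 102, 112], 0.56)]
pointer []
off_mark [([164, 206, 411, 193], 0.92)]
set_mark []
cover [([184, 274, 95, 100], 0.65), ([167, 203, 407, 194], 0.35)]
b1 [0.6  0.2  0.32] 8.9083
board [([250, 67, 232, 252], 0.86)]
trivet [([130, 160, 102, 102], 0.71)]
tin_a [([375, 226, 59, 83], 0.93), ([265, 225, 67, 84], 0.81), ([275, 95, 71, 98], 0.69)]
```

View pics/w1.png

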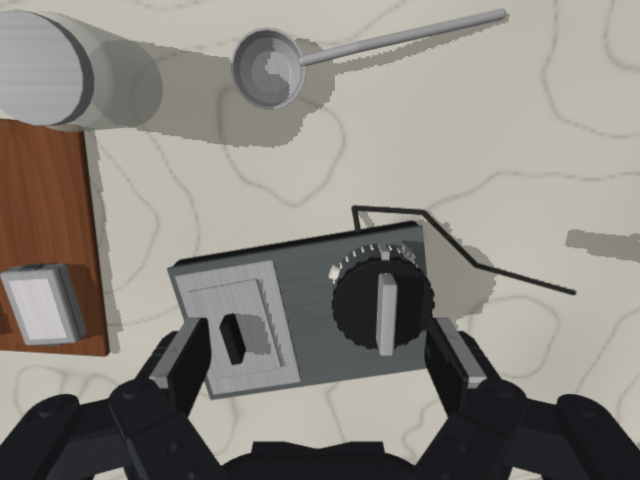

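View pics/b1.png

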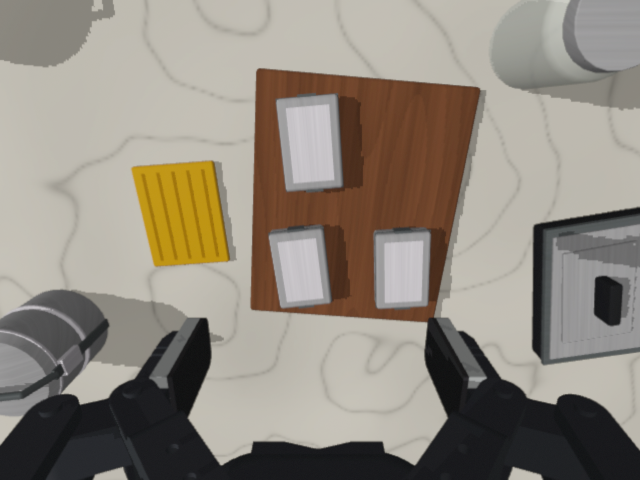

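```bash
python3 - <<'E'
from h import *
P=-np.pi/2
for n,p in [('w2',[.66,-.22,.22]),('w3',[.58,-.30,.24])]:
    bot.move_pose(p,down(P)); bot.wait(.2)
    c,E=camT('wrist'); im=bot.camera('wrist'); save(im,n); np.save(n+'E.npy',E)
    if n=='w2':
        cv2.imwrite('pics/w2c.png',im[120:420,0:640,::-1]); cv2.imwrite('pics/w2d.png',cv2.resize(im[150:350,310:576,::-1],(798,600),interpolation=2))
    else: cv2.imwrite('pics/w3c.png',cv2.resize(im[100:360,180:500,::-1],(738,600),interpolation=2))
print(bot.read_clock())
E
```

```text
14.7417
```

View pics/w2.png

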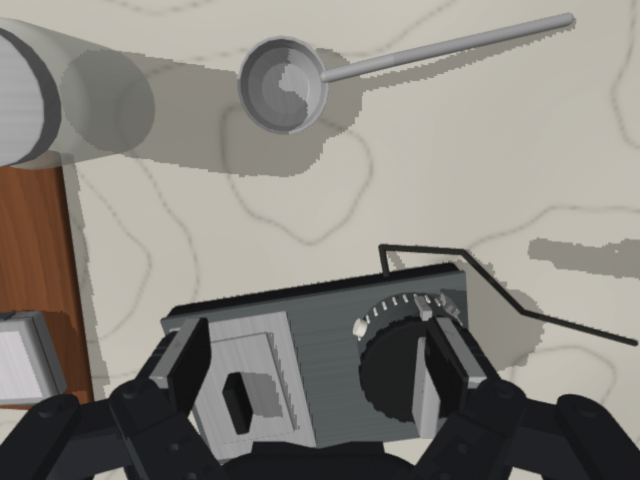

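View pics/w3.png

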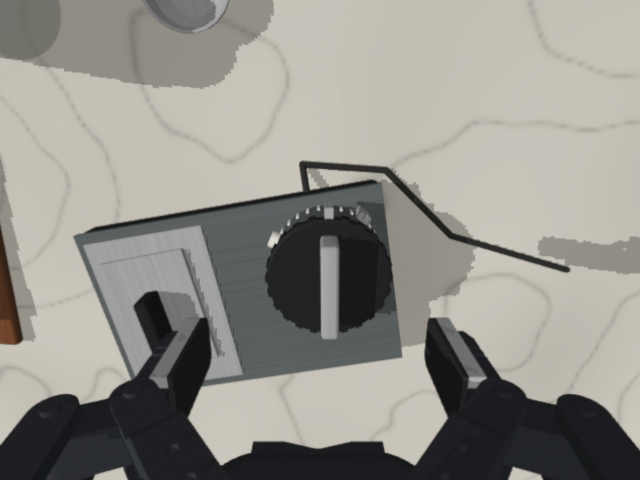

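```bash
python3 - <<'E'
from h import *
a=cv2.resize(cv2.imread('pics/w2.png')[280:420,340:480],(400,400),interpolation=2)
b=cv2.resize(cv2.imread('pics/w3.png')[190:350,250:410],(400,400),interpolation=2)
d=cv2.resize(cv2.imread('pics/w3.png')[215:395,70:270],(400,360)[::1],interpolation=2)
e=cv2.resize(cv2.imread('pics/w1.png')[230:410,160:320],(320,360)[::1],interpolation=2)
o=np.zeros((600,800,3),np.uint8);
o=np.vstack([np.hstack([a,b]),np.hstack([d,e,np.zeros((360,80,3),np.uint8)])]);o=cv2.resize(o,(632,600),interpolation=3)
cv2.imwrite('pics/m1.png',np.vstack([np.hstack([a,b]),np.zeros((1,800,3),np.uint8)]))
cv2.imwrite('pics/m2.png',np.hstack([d,e]))
E
```

```text
(no output)
```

View pics/m1.png

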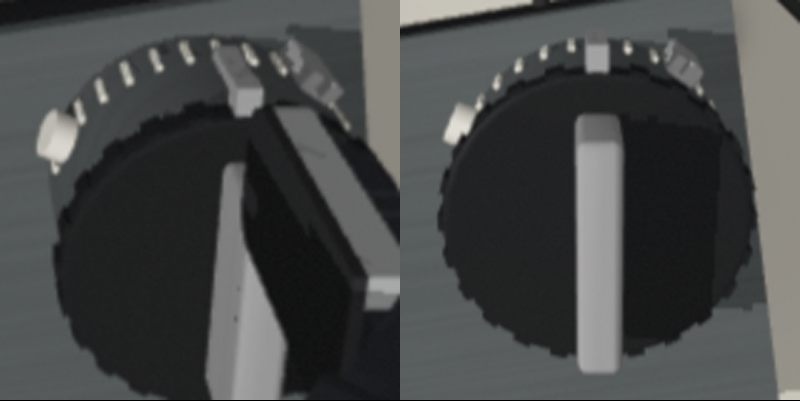

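View pics/m2.png

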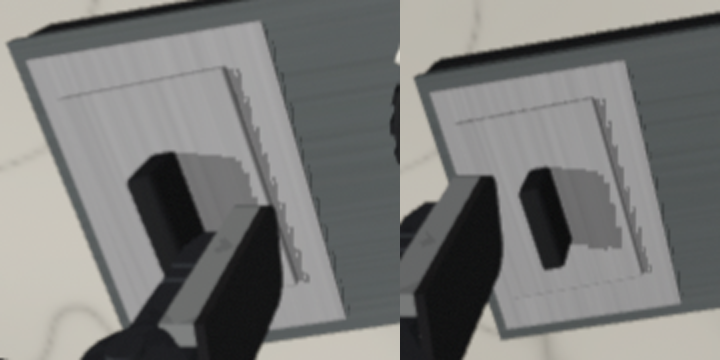

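```bash
cat > fit.py <<'E'
from h import *
from scipy.optimize import least_squares
c=bot.calibration('wrist')
Es={n:np.load(n+'E.npy') for n in ['w1','w2','w3','b1']}
def rigid(loc,w): # 2D fit
    def f(p): 
        C,S=np.cos(p[2]),np.sin(p[2]);return (np.array([[C,-S],[S,C]])@loc.T).T+p[:2]-w
    r=least_squares(lambda p:f(p).ravel(),[*w.mean(0),0.1]);return r.x,np.abs(r.fun).max()
def tri(obs):
    A=np.zeros((3,3));b=np.zeros(3)
    for n,uv in obs:
        o,d=ray(c,Es[n],uv);d/=np.linalg.norm(d);M=np.eye(3)-np.outer(d,d);A+=M;b+=M@o
    return np.linalg.solve(A,b)
E
python3 - <<'E'
from fit import *
TL,TR,BR,BL=[.085,.1175],[.085,.0025],[-.085,.0025],[-.085,.1175]
obs=[('w3',(83.5,245),TL),('w3',(200.5,226),TR),('w3',(243,374),BR),('w1',(175,276),TL),('w1',(272.5,260.5),TR),('w1',(300.5,381.5),BR),('w1',(212.5,399),BL)]
W=np.array([pix(c,Es[n],uv,.042)[:2] for n,uv,_ in obs]);L=np.array([l for *_,l in obs])
p,e=rigid(L,W);print('warmer',p,e)
C,S=np.cos(p[2]),np.sin(p[2]);Rw=np.array([[C,-S],[S,C]])
print('pile',p[:2]+Rw@[0,.06])
k=.5
uv=[(160+(x-400)/2,230+y/2) for x,y in [(457,124),(597,98),(647,270),(515,298)]]
W=np.array([pix(c,Es['w1'],u,.047)[:2] for u in uv]);
print('cover',rigid(np.array([[.062,.042],[.062,-.042],[-.062,-.042],[-.062,.042]]),W))
for n,a,b in [('stud',(360,328),(274,238.8)),('clip',(450.3,303.8),(364,214.8)),('tooth',(423,306),(328.8,212))]:
    X=tri([('w2',a),('w3',b)]);print(n,X,'local',Rw.T@(X[:2]-p[:2]))
# bar top ends in w3 : top face far (250+199/2.5,190+118/2.5) near end (250+199/2.5,190+370/2.5)
for z in (.09,.1,.11):
    q=[pix(c,Es['w3'],u,z)[:2] for u in [(250+199/2.5,190+143/2.5),(250+199/2.5,190+368/2.5)]]
    print(z,q,np.linalg.norm(q[0]-q[1]),Rw.T@((q[0]+q[1])/2-p[:2]))
E
```

```text
warmer [ 0.47920283 -0.20655826  0.17492145] 0.006546333114492209
pile [ 0.46876098 -0.14747384]
cover (array([ 0.47441477, -0.14458255,  0.2059891 ]), np.float64(0.002733454742799457))
stud [ 0.55604908 -0.25976041  0.05889057] local [ 0.06641478 -0.06576392]
clip [ 0.5780542  -0.34121665  0.0543815 ] local [ 0.07390822 -0.14980672]
tooth [ 0.5865083  -0.30956619  0.07509305] local [ 0.08774147 -0.12011051]
0.09 [array([ 0.55968316, -0.30925342]), array([ 0.473963  , -0.31034197])] 0.08572706799427315 [ 0.01907934 -0.10821111]
0.1 [array([ 0.56330979, -0.30891195]), array([ 0.48052051, -0.30996328])] 0.08279595599656696 [ 0.02415636 -0.1087427 ]
0.11 [array([ 0.56693642, -0.30857048]), array([ 0.48707801, -0.30958459])] 0.07986484399886071 [ 0.02923339 -0.10927429]
```

```bash
python3 - <<'E'
from fit import *
for n,uvs in [('w3',[(83.5,245),(200.5,226),(243,374)]),('w1',[(175,276),(272.5,260.5),(300.5,381.5),(212.5,399)])]:
    P=np.array([pix(c,Es[n],u,.042)[:2] for u in uvs]);print(n,P.round(4).tolist(),np.linalg.norm(np.diff(P,axis=0),axis=1).round(4))
    d=np.diff(P,axis=0);print(np.arctan2(d[:,1],d[:,0]))
# board & trivet check in b1
P=np.array([pix(c,Es['b1'],u,.012)[:2] for u in [(258,69),(480,89),(433,322),(251,310)]]);print(P.round(3).tolist(),np.linalg.norm(np.diff(P,axis=0),axis=1))
P=np.array([pix(c,Es['b1'],u,.008)[:2] for u in [(133,167),(213,161),(229,261),(155,266)]]);print(P.round(3).tolist(),np.linalg.norm(np.diff(P,axis=0),axis=1))
E
```

```text
w3 [[0.5439, -0.0764], [0.5631, -0.1895], [0.3961, -0.2191]] [0.1147 0.1696]
[-1.40273401 -2.96665018]
w1 [[0.5441, -0.0764], [0.5633, -0.1898], [0.396, -0.2192], [0.3685, -0.1038]] [0.115  0.1698 0.1186]
[-1.40306452 -2.96772869  1.80491337]
[[0.728, 0.264], [0.707, 0.02], [0.414, 0.043], [0.432, 0.289]] [0.24478143 0.29457197 0.24696423]
[[0.621, 0.419], [0.629, 0.323], [0.501, 0.314], [0.494, 0.411]] [0.09583041 0.127785   0.09679788]
```

```bash
python3 - <<'E'
from fit import *
TL,TR,BR,BL=[.085,.1175],[.085,.0025],[-.085,.0025],[-.085,.1175]
W=np.array([[0.544, -0.0764], [0.5632, -0.1896], [0.396, -0.2192]])
p,e=rigid(np.array([TL,TR,BR]),W);print('warmer',p,e)
C,S=np.cos(p[2]),np.sin(p[2]);Rw=np.array([[C,-S],[S,C]])
print('pile',p[:2]+Rw@[0,.06]); np.save('warmer.npy',p)
uv=[(160+(x-400)/2,230+y/2) for x,y in [(457,124),(597,98),(647,270),(515,298)]]
W=np.array([pix(c,Es['w1'],u,.047)[:2] for u in uv]);print('cover corners',W,np.linalg.norm(np.diff(W,axis=0),axis=1))
for z in (.042,.047):
    print(rigid(np.array([[.062,.042],[.062,-.042],[-.062,-.042],[-.062,.042]]),np.array([pix(c,Es['w1'],u,z)[:2] for u in uv])))
uv=[(160+(x-400)/2,230+y/2) for x,y in [(533,182),(557,268)]] # handle top ends approx
print([pix(c,Es['w1'],u,.076) for u in uv])
for n,a,b in [('stud',(360,328),(274,238.8)),('clip',(450.3,303.8),(364,214.8)),('tooth',(423,306),(328.8,212))]:
    X=tri([('w2',a),('w3',b)]);print(n,X,'local',Rw.T@(X[:2]-p[:2]))
for z in (.09,.1,.11,.12):
    q=[pix(c,Es['w3'],u,z)[:2] for u in [(250+199/2.5,190+143/2.5),(250+199/2.5,190+368/2.5)]]
    print(z,q,np.linalg.norm(q[0]-q[1]),Rw.T@((q[0]+q[1])/2-p[:2]))
E
```

```text
warmer [ 0.48017883 -0.20683142  0.17285765] 0.00029767617837805904
pile [ 0.46985895 -0.14772558]
cover corners [[ 0.5260407  -0.09156803]
 [ 0.54246931 -0.17350474]
 [ 0.42504945 -0.19863668]
 [ 0.40409963 -0.11462077]] [0.08356748 0.1200793  0.0865885 ]
(array([ 0.47125386, -0.14336139,  0.20598916]), np.float64(0.0021099805828886375))
(array([ 0.47441477, -0.14458255,  0.2059891 ]), np.float64(0.002733454742799457))
[array([ 0.5050098 , -0.14050938,  0.076     ]), array([ 0.44844013, -0.14989939,  0.076     ])]
stud [ 0.55604908 -0.25976041  0.05889057] local [ 0.06563588 -0.06518975]
clip [ 0.5780542  -0.34121665  0.0543815 ] local [ 0.07330275 -0.1492169 ]
tooth [ 0.5865083  -0.30956619  0.07509305] local [ 0.08707469 -0.11949221]
0.09 [array([ 0.55968316, -0.30925342]), array([ 0.473963  , -0.31034197])] 0.08572706799427315 [ 0.01838814 -0.10773454]
0.1 [array([ 0.56330979, -0.30891195]), array([ 0.48052051, -0.30996328])] 0.08279595599656696 [ 0.02346626 -0.10825565]
0.11 [array([ 0.56693642, -0.30857048]), array([ 0.48707801, -0.30958459])] 0.07986484399886071 [ 0.02854437 -0.10877676]
0.12 [array([ 0.57056304, -0.30822901]), array([ 0.49363551, -0.3092059 ])] 0.07693373200115435 [ 0.03362248 -0.10929787]
```

```bash
python3 - <<'E'
from fit import *
p=np.load('warmer.npy');C,S=np.cos(p[2]),np.sin(p[2]);Rw=np.array([[C,-S],[S,C]])
def wd(l,z): return [*(p[:2]+Rw@np.array(l)),z]
t=np.linspace(0,2*np.pi,180)
def f(v):
    ax,ay,zd,th,cl,zs,zc,zt=v;r=[];a=np.array([ax,ay]);u=lambda q:np.array([np.cos(q),np.sin(q)])
    circ=np.array([proj(c,Es['w3'],wd(a+.052*u(q),zd+.012-.004)) for q in t])
    r+=[circ[:,0].min()-266,circ[:,0].max()-392,circ[:,1].max()-332.5]
    for s,uv in [(1,(329.6,247)),(-1,(329.6,338))]: r+=list(proj(c,Es['w3'],wd(a+s*.039*u(th),zd+.042))-uv)
    for q,z,o2,o3 in [(1.0,zs,(360,328),(274,238.8)),(cl,zc,(450.3,303.8),(364,214.8)),(th,zt,(423,306),(328.8,212))]:
        L=a+.057*u(q); r+=list(proj(c,Es['w2'],wd(L,z))-o2)+list(proj(c,Es['w3'],wd(L,z))-o3)
    return np.array(r)
s=least_squares(f,[.03,-.11,.073,-.16,-.76,.06,.055,.075],loss='soft_l1')
print(s.x.round(4),f(s.x).round(1))
np.save('wheel.npy',s.x); print('axis world',wd(s.x[:2],s.x[2]))
E
```

```text
[ 0.0335 -0.1099  0.0802 -0.1623 -0.7543  0.0554  0.0572  0.0795] [ 2.  -1.5 -2.3  1.   0.6  0.7  1.4 -3.4 -0.5 -3.1  1.   0.2  0.3  0.2
 -1.4 -0.4  0.9  0.2 -2.7]
axis world [np.float64(0.5320592021968913), np.float64(-0.30932923769011694), np.float64(0.08019244304797417)]
```

```bash
cat >> h.py <<'E'
def turn(ax,phi0,phi1,z=.094,width=.5):
    bot.set_gripper(width,40)
    bot.move_pose([*ax,.2],down(phi0))
    hit=bot.move_linear([*ax,z],.05,until_force=6); print('hit',hit,bot.read_position(),bot.read_ft_force())
    if hit: bot.move_linear([*ax,bot.read_position()[2]+.004],.05)
    z=bot.read_position()[2]
    bot.set_gripper(0,40); print('w',bot.read_gripper_width())
    n=int(np.ceil(abs(phi1-phi0)/.12))
    fm=0
    for k in range(1,n+1):
        bot.move_pose([*ax,z],down(phi0+(phi1-phi0)*k/n)); fm=max(fm,np.linalg.norm(bot.read_ft_force()))
    bot.wait(.2); print('fmax',fm,bot.read_ft_force(),bot.read_moment()); bot.set_gripper(width)
    bot.move_linear([*ax,.2],.15); print('t',bot.read_clock())
E
python3 - <<'E'
from h import *
ax=[.532,-.3093];h=np.pi/2
for ph in (.011-h,1.173-h,-.58-h):
    print(ph,[np.round(bot.solve_ik([*ax,z],down(ph)),2) for z in (.2,.094)])
turn(ax,.011-h,1.173-h)
bot.move_pose([.60,-.30,.24],down(-h)); bot.wait(.2)
c,E=camT('wrist'); im=bot.camera('wrist'); np.save('w4E.npy',E); save(im,'w4'); cv2.imwrite('pics/w4c.png',cv2.resize(im[190:390,230:430,::-1],(600,600),interpolation=2))
E
```

```text
-1.5597963267948967 [array([-0.65,  0.47, -0.06,  1.04,  0.  ,  2.48]), array([-0.65,  0.56, -0.2 ,  0.81,  0.  ,  2.48])]
-0.3977963267948965 [array([-0.65,  0.47, -0.06,  1.04,  0.  ,  1.32]), array([-0.65,  0.56, -0.2 ,  0.81,  0.  ,  1.32])]
-2.1507963267948966 [array([-0.65,  0.47, -0.06,  1.04,  0.  ,  3.08]), array([-0.65,  0.56, -0.2 ,  0.81,  0.  ,  3.08])]
hit True [ 0.53200873 -0.30927462  0.0951565 ] [-0.64452064 -0.0675179   4.97323055]
w 0.15722941763723752
fmax 15.114799373912227 [  6.7226683    0.05196633 -13.10454634] [-0.05951777 -1.24202046  0.0094038 ]
t 22.1083
```

View pics/w4c.png

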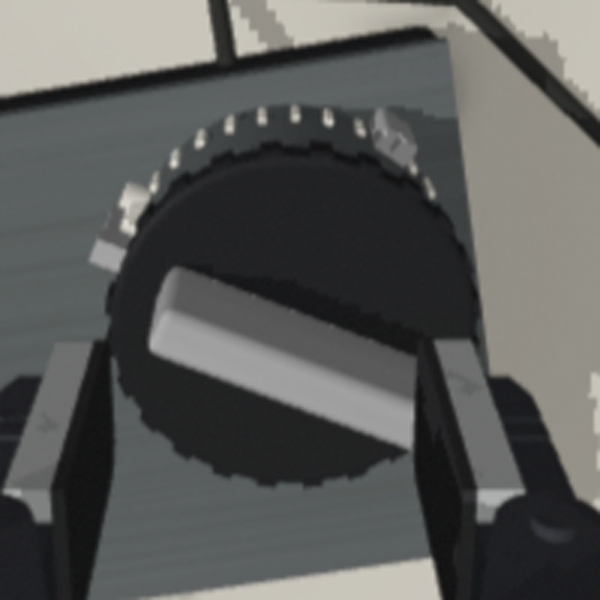

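```bash
python3 - <<'E'
from fit import *
p=np.load('warmer.npy');v=np.load('wheel.npy');C,S=np.cos(p[2]),np.sin(p[2]);Rw=np.array([[C,-S],[S,C]]);E=np.load('w4E.npy')
def loc(uv,z): return Rw.T@(pix(c,E,uv,z)[:2]-p[:2])
for n,uv,z in [('tooth',(266,272.7),.0795),('tooth',(266,272.7),.07),('stud',(274.3,258),.0554),('clip',(361,235),.0572),('bar',(230+170/3,190+310/3),.122)]:
    l=loc(uv,z)-v[:2];print(n,l.round(4),np.hypot(*l),np.arctan2(l[1],l[0]))
wd=lambda l,z:[*(p[:2]+Rw@np.array(l)),z]
for q in (.9,1.,1.1,1.2,1.3):print(q,[(proj(c,E,wd(v[:2]+.057*np.array([np.cos(q),np.sin(q)]),z))-[230,190])*3 for z in(.0795,.055)])
# bar edge direction: top face left end corners (150,350)?(168,330); lower edge (150,350)->(410,450)
a,b=[pix(c,E,(230+x/3,190+y/3),.120)[:2] for x,y in [(158,318),(415,400)]];d=Rw.T@(a-b);print('bar ang',np.arctan2(d[1],d[0]))
a,b=[pix(c,E,(230+x/3,190+y/3),.120)[:2] for x,y in [(155,352),(410,450)]];d=Rw.T@(a-b);print('bar ang',np.arctan2(d[1],d[0]))
E
```

```text
tooth [0.0281 0.0499] 0.05722470697550703 1.0579077134205326
tooth [0.0242 0.052 ] 0.05732656607093451 1.1350960777797348
stud [0.0314 0.0444] 0.05442056219624425 0.9548991352500089
clip [ 0.0406 -0.0378] 0.055436191518606126 -0.7502199185725426
bar [0.026  0.0286] 0.03858954553074711 0.8330035203871399
0.9 [array([120.18698034, 222.19609454]), array([129.62314009, 191.77930843])]
1.0 [array([112.38514144, 238.58990466]), array([122.28993771, 207.24017327])]
1.1 [array([106.49802613, 255.51314348]), array([116.73980496, 223.21102688])]
1.2 [array([102.55726988, 272.78013087]), array([113.00452699, 239.51749256])]
1.3 [array([100.57218857, 290.20718594]), array([111.09519745, 255.9866167 ])]
bar ang 1.0541968899540752
bar ang 0.985782506632861
```

```bash
python3 - <<'E'
from h import *
d=np.array([np.cos(1.173),np.sin(1.173)])
p=np.array([.532,-.3093])+.09*d
bot.move_pose([*p,.24],down(1.173-np.pi/2)); bot.wait(.2)
c,E=camT('wrist'); im=bot.camera('wrist'); np.save('w5E.npy',E); save(im,'w5');bot.read_clock()
a=cv2.resize(im[180:340,240:400,::-1],(480,480),interpolation=2);b=cv2.resize(im[:,:,::-1],(320,240),interpolation=3)
cv2.imwrite('pics/w5c.png',np.hstack([a,np.vstack([b,np.zeros_like(b)])]))
E
```

```text
(no output)
```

View pics/w5c.png

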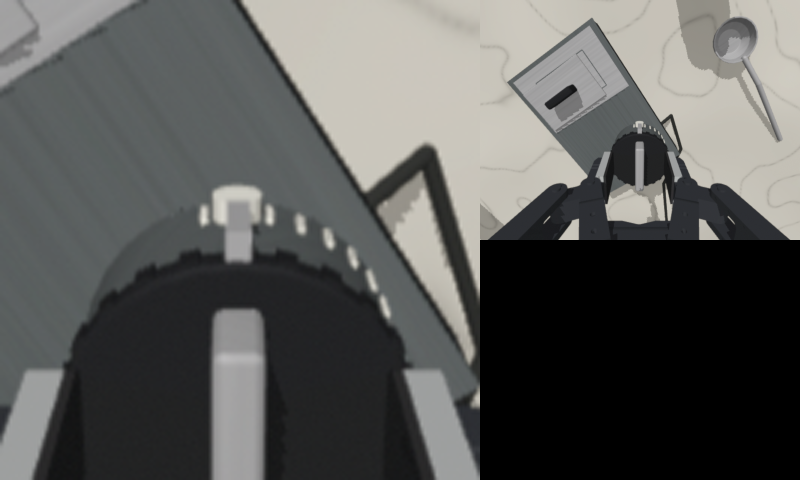

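```bash
python3 - <<'E'
from fit import *
im=cv2.imread('pics/w5.png');E=np.load('w5E.npy')
g=cv2.cvtColor(im,cv2.COLOR_BGR2GRAY);m=(g<50).astype(np.uint8);m[:150]=0;m[230:]=0;m[:,:110]=0;m[:,210:]=0
n,l,s,ce=cv2.connectedComponentsWithStats(m);k=1+np.argmax(s[1:,4]);print(s[k])
r=cv2.minAreaRect(np.argwhere(l==k)[:,::-1].astype(np.float32));bx=cv2.boxPoints(r);print(r)
W=np.array([pix(c,E,u,.07)[:2] for u in bx]);e=[W[1]-W[0],W[2]-W[1]];i=np.argmax([np.linalg.norm(x) for x in e])
print('handle c',W.mean(0),'ang',np.arctan2(e[i][1],e[i][0]),[np.linalg.norm(x) for x in e])
# lids in b1
im=cv2.imread('pics/b1.png');h=cv2.cvtColor(im,cv2.COLOR_BGR2HSV);E=np.load('b1E.npy')
m=((h[:,:,1]<45)&(h[:,:,2]>170)).astype(np.uint8)
n,l,s,ce=cv2.connectedComponentsWithStats(m)
for k in range(1,n):
    x,y,w,hh,a=s[k]
    if 800<a<6000 and 255<x<440 and y<300:
        r=cv2.minAreaRect(np.argwhere(l==k)[:,::-1].astype(np.float32));bx=cv2.boxPoints(r)
        W=np.array([pix(c,E,u,.037)[:2] for u in bx]);e=[W[1]-W[0],W[2]-W[1]]
        i=np.argmax([np.linalg.norm(q) for q in e]);print('lid',s[k],W.mean(0).round(4),'ang',np.arctan(e[i][1]/e[i][0]).round(3),[np.linalg.norm(q).round(4) for q in e])
h3=np.pi/2
for q in ([.474,-.145,.053],[.561,.367,.02],[.47,-.148,.1]): print([np.round(bot.solve_ik(q,down(a-h3)),2) for a in (.19,.066)])
E
```

```text
[ 130  170   64   48 1155]
((161.6199951171875, 193.65997314453125), (17.399999618530273, 68.99998474121094), 53.13010025024414)
handle c [ 0.4541721  -0.15921621] ang 0.2030327398330029 [np.float64(0.06139453703579617), np.float64(0.01351425741237367)]
lid [ 286  104   48   80 3252] [0.65   0.2076] ang 0.099 [np.float64(0.0463), np.float64(0.0807)]
lid [ 277  238   46   64 2324] [0.5003 0.221 ] ang 0.119 [np.float64(0.0464), np.float64(0.0813)]
lid [ 384  240   39   63 2317] [0.4987 0.095 ] ang 0.09 [np.float64(0.0451), np.float64(0.0828)]
[array([-0.45,  0.43, -0.56,  0.58,  0.  ,  2.51]), array([-0.45,  0.43, -0.56,  0.58,  0.  ,  2.63])]
[array([ 0.47,  0.73, -0.09,  0.75,  0.  , -2.86]), array([ 0.47,  0.73, -0.09,  0.75,  0.  , -2.74])]
[array([-0.45,  0.36, -0.52,  0.69,  0.  ,  2.5 ]), array([-0.45,  0.36, -0.52,  0.69,  0.  ,  2.62])]
```

```bash
python3 - <<'E'
from fit import *
h=np.pi/2
bot.move_pose([.52,-.14,.28],down(.173+h)); bot.wait(.2)
c,E=camT('wrist'); im=bot.camera('wrist'); np.save('w6E.npy',E); save(im,'w6');print(bot.read_clock())
p=np.load('warmer.npy');C,S=np.cos(p[2]),np.sin(p[2]);Rw=np.array([[C,-S],[S,C]])
wd=lambda l,z:[*(p[:2]+Rw@np.array(l)),z]
outs=[]
for n in ('w5','w6'):
    im=cv2.imread(f'pics/{n}.png');E=np.load(n+'E.npy')
    P=[proj(c,E,wd(l,.042)) for l in ([.085,.1175],[.085,.0025],[-.085,.0025],[-.085,.1175])]
    cv2.polylines(im,[np.int32(np.round(P))],True,(0,0,255),1);outs.append(im)
cv2.imwrite('pics/o1.png',np.hstack([cv2.resize(outs[0][20:280,40:340],(346,300),interpolation=2),cv2.resize(outs[1],(454,300),interpolation=3)]))
g=cv2.resize(outs[1][60:340,120:500],(760,560),interpolation=2);cv2.imwrite('pics/o2.png',g)
cv2.imwrite('pics/o3.png',np.vstack([cv2.imread('pics/o1.png'),np.zeros((1,800,3),np.uint8)]))
print(np.round([proj(c,np.load('w6E.npy'),wd(l,.042)) for l in ([.085,.1175],[.085,.0025],[-.085,.0025],[-.085,.1175])]))
E
```

```text
26.8
[[373. 230.]
 [264. 230.]
 [255.  50.]
 [383.  50.]]
```

View pics/o1.png

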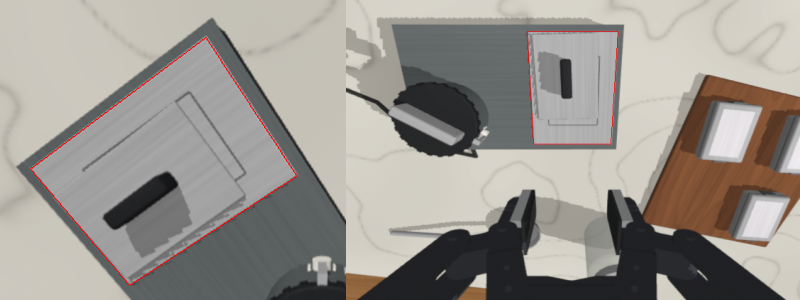

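```bash
cat >> h.py <<'E'
def handle(im,c,E,z,ctr,rad=60):
    """black grip bar near world ctr (top at z): centre & yaw, from its dark blob"""
    g=cv2.cvtColor(im,cv2.COLOR_RGB2GRAY);m=(g<50).astype(np.uint8);u=proj(c,E,[*ctr,z])
    k=np.zeros_like(m);cv2.circle(k,tuple(int(a) for a in u),rad,1,-1);m&=k
    n,l,s,_=cv2.connectedComponentsWithStats(m);k=1+np.argmax(s[1:,4])
    bx=cv2.boxPoints(cv2.minAreaRect(np.argwhere(l==k)[:,::-1].astype(np.float32)))
    W=np.array([pix(c,E,q,z)[:2] for q in bx]);e=[W[1]-W[0],W[2]-W[1]];L=[np.linalg.norm(x) for x in e];i=np.argmax(L)
    return W.mean(0),np.arctan(e[i][1]/e[i][0]),L
E
python3 - <<'E'
from h import *
c=bot.calibration('wrist')
for n in('w5','w6'):
    im=cv2.imread(f'pics/{n}.png')[:,:,::-1].copy();E=np.load(n+'E.npy')
    for z in(.06,.07,.076): print(n,z,handle(im,c,E,z,[.454,-.158],35))
    print(proj(c,E,[.454,-.158,.07]))
cv2.imwrite('pics/w6c.png',cv2.resize(cv2.imread('pics/w6.png')[30:250,230:410],(720,880)[:2],interpolation=2)[:600])
E
```

```text
w5 0.06 (array([ 0.45118183, -0.1591876 ]), np.float64(0.20301084347383816), [np.float64(0.05994032677097755), np.float64(0.013946332493290295)])
w5 0.07 (array([ 0.4541721 , -0.15921621]), np.float64(0.2030327398330029), [np.float64(0.06139453703579617), np.float64(0.01351425741237367)])
w5 0.076 (array([ 0.45556316, -0.15931715]), np.float64(0.20305247378562194), [np.float64(0.05734739020396822), np.float64(0.013279308678008934)])
[160.24304407 192.8296126 ]
w6 0.06 (array([ 0.45195641, -0.15967141]), np.float64(0.19686719394496052), [np.float64(0.01266839875792964), np.float64(0.05358923472621729)])
w6 0.07 (array([ 0.45155332, -0.15954082]), np.float64(0.1968671939449603), [np.float64(0.012319221516525626), np.float64(0.05211216240569682)])
w6 0.076 (array([ 0.45131147, -0.15946246]), np.float64(0.19686719394496038), [np.float64(0.012109715171683185), np.float64(0.05122591901338446)])
[310.74175526 129.43301439]
```

View pics/w6c.png

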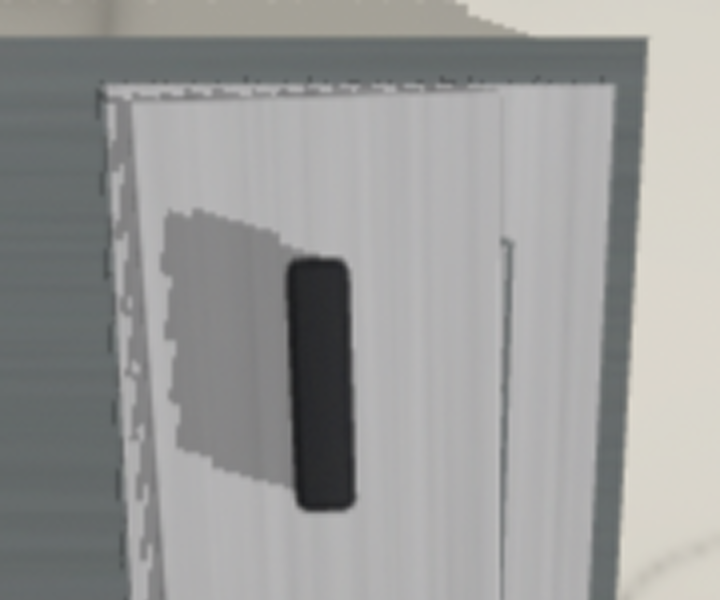

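```bash
cat >> h.py <<'E'
H=np.pi/2
def pick(xy,yaw,z,open_,zup,force=70,guard=6):
    bot.set_gripper(open_); q=down(yaw+H)
    bot.move_pose([*xy,max(z+.06,bot.read_position()[2] if 0 else z+.06)],q)
    hit=bot.move_linear([*xy,z],.06,until_force=guard)
    if hit: bot.move_linear([*xy,bot.read_position()[2]+.002],.05)
    zz=bot.read_position()[2]; bot.set_gripper(0,force); w=bot.read_gripper_width()
    bot.move_linear([*xy,zup],.15); print('pick hit',hit,'z',round(zz,4),'w',round(w,3),'after',round(bot.read_gripper_width(),3),'F',np.round(bot.read_ft_force(),1)); return zz
def place(xy,yaw,z,zup,open_,zt,guard=5):
    q=down(yaw+H); bot.move_pose([*xy,zt],q)
    print('carry w',round(bot.read_gripper_width(),3),'F',np.round(bot.read_ft_force(),1))
    bot.move_linear([*xy,z+.012],.12)
    hit=bot.move_linear([*xy,z-.004],.03,until_force=guard); zz=bot.read_position()[2]
    print('place hit',hit,'z',round(zz,4),'want',round(z,4)); bot.set_gripper(open_); bot.move_linear([*xy,zup],.12); return zz
E
python3 - <<'E'
from h import *
z=pick([.4518,-.1595],.197,.053,.5,.15)
bot.move_pose([.50,.1,.2],down(.13+H))
place([.561,.367],.066,z-.034,.15,.5,.12)
bot.move_pose([.60,.29,.26],down(.08+H)); bot.wait(.2)
c,E=camT('wrist'); im=bot.camera('wrist'); np.save('t1E.npy',E); save(im,'t1')
bot.move_pose([.58,.15,.28],down(.1+H)); bot.wait(.2)
c,E=camT('wrist'); im=bot.camera('wrist'); np.save('t2E.npy',E); save(im,'t2')
a=cv2.imread('pics/t1.png');cv2.imwrite('pics/t12.png',np.hstack([a[:360:2,::2],im[:360:2,::2,::-1]]));print(bot.read_clock())
E
```

```text
pick hit False z 0.0533 w 0.146 after 0.146 F [-0.4  0.2 -3.2]
carry w 0.148 F [ 0.5  0.5 -1.7]
place hit True z 0.0196 want 0.0193
36.9583
```

View pics/t12.png

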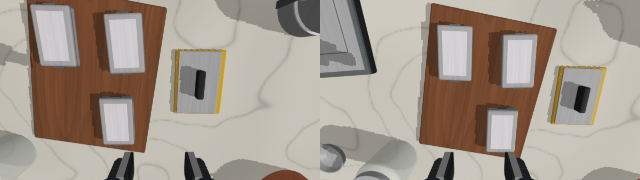

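```bash
cat >> h.py <<'E'
def lids(im,c,E,z,lo=.0015,hi=.006,dbg=False):
    """bright lid rectangles lying at height z -> [(xy,yaw,sizes)]"""
    h=cv2.cvtColor(im,cv2.COLOR_RGB2HSV);m=((h[:,:,1]<45)&(h[:,:,2]>170)).astype(np.uint8)
    n,l,s,_=cv2.connectedComponentsWithStats(m);out=[]
    for k in range(1,n):
        if not 500<s[k,4]<20000: continue
        bx=cv2.boxPoints(cv2.minAreaRect(np.argwhere(l==k)[:,::-1].astype(np.float32)))
        W=np.array([pix(c,E,q,z)[:2] for q in bx]);e=[W[1]-W[0],W[2]-W[1]];L=[np.linalg.norm(x) for x in e];i=np.argmax(L)
        if .07<max(L)<.1 and .035<min(L)<.07: out.append((W.mean(0),np.arctan(e[i][1]/e[i][0]),np.round(L,4)))
    return out
E
python3 - <<'E'
from h import *
c=bot.calibration('wrist')
for n in('b1','t1','t2'):
    im=cv2.imread(f'pics/{n}.png')[:,:,::-1].copy();E=np.load(n+'E.npy')
    for r in lids(im,c,E,.037): print(n,r[0].round(4),round(r[1],3),r[2])
    if n!='b1': print(handle(im,c,E,.042,[.561,.367]))
E
```

```text
b1 [0.65   0.2076] 0.099 [0.0463 0.0807]
b1 [0.5003 0.221 ] 0.119 [0.0464 0.0813]
b1 [0.4987 0.095 ] 0.09 [0.0451 0.0828]
t1 [0.4906 0.0291] -0.188 [0.0865 0.0445]
t1 [0.4985 0.0944] 0.07 [0.0473 0.0864]
t1 [0.5008 0.2195] 0.109 [0.0475 0.0821]
t1 [0.6502 0.2069] 0.084 [0.0467 0.0834]
(array([0.55990143, 0.3639331 ]), np.float64(0.060434871200151695), [np.float64(0.05321439981787315), np.float64(0.016684662633495405)])
t2 [0.4986 0.0994] 0.089 [0.0542 0.0919]
t2 [0.5026 0.2218] 0.112 [0.0876 0.0478]
t2 [0.651  0.2086] 0.082 [0.0842 0.0472]
(array([0.55852935, 0.35640548]), np.float64(-0.03765148666759215), [np.float64(0.05148721582581707), np.float64(0.022959213683950246)])
```

```bash
cat >> h.py <<'E'
PILE=np.array([.4699,-.1477]);PY=.173
def do_tin(xy,yaw,i):
    xy=np.array(xy);d=np.array([np.cos(yaw),np.sin(yaw)])
    bot.move_pose([*(xy+.04*d),.24],down(yaw+H)); bot.wait(.2)
    c,E=camT('wrist'); im=bot.camera('wrist'); save(im,f'tin{i}')
    L=[r for r in lids(im,c,E,.037) if np.hypot(*(r[0]-xy))<.02]
    for r in L: print('lid',r[0].round(4),round(r[1],3),r[2])
    if L: xy,yaw=L[0][0],L[0][1]
    z=pick(xy,yaw,.004,1.0,.22)
    zz=place(PILE,PY,z+.030+.025*i,.27,1.0,.24); print('t',bot.read_clock()); return z,zz
E
python3 - <<'E'
from h import *
do_tin([.4995,.0948],.085,0)
d=np.array([np.cos(PY),np.sin(PY)])
bot.move_pose([*(PILE+.05*d),.28],down(PY+H)); bot.wait(.2)
c,E=camT('wrist'); im=bot.camera('wrist'); save(im,'p1'); np.save('p1E.npy',E)
print(lids(im,c,E,.067))
cv2.imwrite('pics/p1c.png',np.hstack([cv2.resize(im[:320,150:470,::-1],(400,400),interpolation=3),cv2.resize(cv2.imread('pics/tin0.png')[:320,150:470],(400,400),interpolation=3)]))
E
```

```text
lid [0.4985 0.0979] 0.121 [0.061  0.0937]
pick hit False z 0.0043 w 0.765 after 0.763 F [-1.  -0.6 -3.6]
carry w 0.762 F [-0.1  0.2 -2.2]
place hit True z 0.0358 want 0.0343
t 47.5417
[(array([ 0.46847074, -0.14423543]), np.float64(0.10039465508934106), array([0.0922, 0.0552]))]
```

View pics/p1c.png

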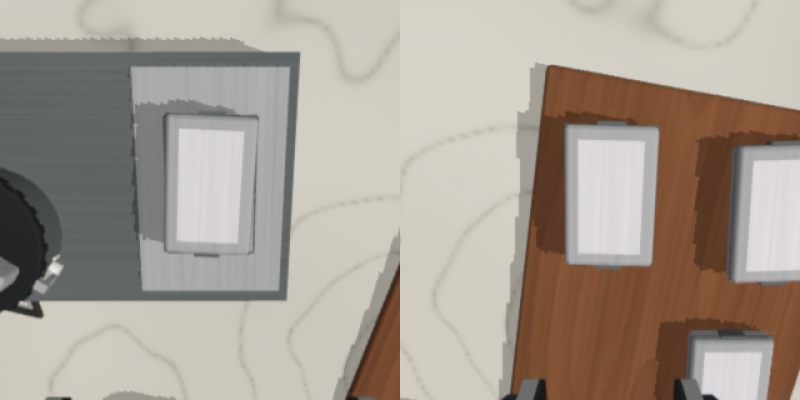

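```bash
sed -i 's/>170)).astype(np.uint8)$/>195)).astype(np.uint8)/' h.py; python3 - <<'E'
from h import *
import h
c=bot.calibration('wrist')
im=cv2.imread('pics/p1.png')[:,:,::-1].copy();E=np.load('p1E.npy')
print(im[160,315],im[110,292:300].tolist())
for r in lids(im,c,E,.067): print(r)
m=cv2.cvtColor(im,cv2.COLOR_RGB2HSV)
for th in (185,190,200,205,210): print(th,((m[:,:,2]>th)&(m[:,:,1]<45))[60:230,270:370].sum())
print(m[150,275:365].tolist()[::6])
# lid/tin/plate lines: row 120 profile
print([int(x) for x in m[120,250:400,2]])
E
```

```text
[214 210 214] [[177, 176, 177], [212, 209, 213], [217, 214, 218], [217, 213, 217], [216, 213, 217], [217, 213, 217], [218, 214, 218], [216, 213, 216]]
(array([ 0.35593268, -0.06326197]), np.float64(-1.399817184294749), array([0.0989, 0.0446]))
(array([ 0.46899051, -0.14810074]), np.float64(0.11098073489621073), array([0.0803, 0.0455]))
(array([0.63377134, 0.18096932]), np.float64(0.08242893553825546), array([0.0843, 0.0443]))
185 4605
190 4556
200 4466
205 4417
210 4348
[[150, 2, 126], [150, 3, 102], [120, 2, 170], [150, 4, 214], [150, 5, 214], [150, 4, 216], [140, 4, 213], [143, 5, 213], [150, 4, 214], [150, 5, 219], [158, 5, 214], [143, 5, 215], [0, 0, 172], [100, 7, 109], [60, 1, 172]]
[99, 100, 100, 99, 96, 74, 71, 79, 110, 122, 122, 122, 124, 125, 126, 125, 125, 124, 125, 125, 125, 126, 126, 126, 127, 126, 124, 124, 124, 125, 119, 81, 93, 121, 143, 161, 170, 169, 169, 167, 167, 169, 178, 213, 217, 216, 217, 218, 218, 216, 215, 216, 216, 215, 215, 216, 216, 217, 216, 217, 216, 214, 213, 214, 216, 216, 215, 214, 213, 214, 213, 211, 215, 216, 216, 217, 218, 217, 216, 216, 216, 218, 218, 216, 215, 214, 211, 214, 216, 215, 215, 215, 215, 215, 196, 176, 172, 173, 173, 173, 173, 174, 175, 175, 166, 128, 169, 172, 172, 174, 173, 172, 170, 169, 169, 170, 172, 170, 166, 163, 165, 168, 170, 170, 169, 169, 169, 166, 139, 106, 100, 99, 99, 99, 99, 122, 203, 210, 210, 211, 210, 210, 211, 211, 211, 211, 210, 211, 210, 210]
```

```bash
cat >> h.py <<'E'
def wrect(mask_pts,c,E,z):
    W=np.array([pix(c,E,q,z)[:2] for q in mask_pts],np.float32)
    o=W.mean(0);bx=cv2.boxPoints(cv2.minAreaRect((W-o)*1000))/1000+o
    e=[bx[1]-bx[0],bx[2]-bx[1]];L=[np.linalg.norm(x) for x in e];i=np.argmax(L)
    return bx.mean(0),np.arctan(e[i][1]/e[i][0]),np.round(L,4)
def lids(im,c,E,z):
    h=cv2.cvtColor(im,cv2.COLOR_RGB2HSV);m=((h[:,:,1]<45)&(h[:,:,2]>195)).astype(np.uint8)
    m=cv2.morphologyEx(m,cv2.MORPH_OPEN,np.ones((5,5),np.uint8));out=[]
    for k in cv2.findContours(m,cv2.RETR_EXTERNAL,cv2.CHAIN_APPROX_NONE)[0]:
        if not 500<cv2.contourArea(k)<20000: continue
        r=wrect(k[:,0],c,E,z)
        if .07<max(r[2])<.1 and .035<min(r[2])<.06: out.append(r)
    return out
E
python3 - <<'E'
from h import *
c=bot.calibration('wrist')
im=cv2.imread('pics/p1.png')[:,:,::-1].copy();E=np.load('p1E.npy')
print(lids(im,c,E,.067))
for n in('b1','t1','t2'):
    im=cv2.imread(f'pics/{n}.png')[:,:,::-1].copy();E=np.load(n+'E.npy')
    for r in lids(im,c,E,.037): print(n,r[0].round(4),round(r[1],3),r[2])
E
```

```text
[(array([0.6333419 , 0.18031488], dtype=float32), np.float32(0.08862337), array([0.043, 0.074], dtype=float32)), (array([ 0.46892336, -0.148109  ], dtype=float32), np.float32(0.13063282), array([0.0459, 0.0801], dtype=float32)), (array([ 0.35643202, -0.0663054 ], dtype=float32), np.float32(-1.399728), array([0.0977, 0.044 ], dtype=float32))]
b1 [0.5004 0.2206] 0.121 [0.0443 0.0775]
b1 [0.5219 0.5611] -0.266 [0.0737 0.0367]
b1 [0.6499 0.2077] 0.082 [0.0449 0.0784]
t1 [0.8771 0.3417] -1.488 [0.0977 0.0525]
t1 [ 0.8842 -0.0281] 1.393 [0.0581 0.0749]
t1 [0.6504 0.2076] 0.084 [0.0453 0.0778]
t1 [0.5004 0.2205] 0.117 [0.0456 0.0795]
t1 [0.4985 0.0948] 0.06 [0.0454 0.0794]
t1 [0.4678 0.3737] -0.728 [0.0732 0.0569]
t2 [0.6498 0.2078] 0.085 [0.0458 0.0789]
t2 [0.5004 0.2206] 0.119 [0.0458 0.0799]
t2 [0.4982 0.0952] 0.062 [0.0458 0.0798]
```

```bash
python3 - <<'E'
from h import *
z=pick([.4689,-.1481],.131,.0358,1.0,.06)
place(PILE,PY,z,.2,1.0,.06)
def look(i):
    d=np.array([np.cos(PY),np.sin(PY)])
    bot.move_pose([*(PILE+.05*d),.30],down(PY+H)); bot.wait(.2)
    c,E=camT('wrist'); im=bot.camera('wrist'); save(im,f'q{i}'); np.save(f'q{i}E.npy',E)
    for r in lids(im,c,E,.067+.025*i):
        if np.hypot(*(r[0]-PILE))<.05: print('pile',i,r)
look(0)
do_tin([.5004,.2206],.119,1); look(1); print(bot.read_clock())
E
```

```text
pick hit False z 0.0361 w 0.761 after 0.76 F [-0.2 -0.1 -2.1]
carry w 0.76 F [ 0.2  0.3 -1.2]
place hit True z 0.0365 want 0.0361
pile 0 (array([ 0.46968812, -0.14805332], dtype=float32), np.float32(0.17347524), array([0.0462, 0.0789], dtype=float32))
lid [0.5004 0.2205] 0.117 [0.0463 0.0798]
pick hit False z 0.0044 w 0.76 after 0.763 F [-0.  -0.6 -2.2]
carry w 0.758 F [ 0.3 -0.4 -2. ]
place hit True z 0.0607 want 0.0594
t 65.725
pile 1 (array([ 0.4694769 , -0.14800759], dtype=float32), np.float32(0.17324626), array([0.046 , 0.0793], dtype=float32))
66.3167
```

Excellent. Third tin, then look at the cover and the pile.

```bash
python3 - <<'E'
from h import *
do_tin([.6501,.2077],.084,2)
d=np.array([np.cos(PY),np.sin(PY)])
bot.move_pose([*(PILE+.05*d),.32],down(PY+H)); bot.wait(.2)
c,E=camT('wrist'); im=bot.camera('wrist'); save(im,'q2')
for r in lids(im,c,E,.117):
    if np.hypot(*(r[0]-PILE))<.05: print('pile',r)
bot.move_pose([.60,.37,.24],down(.066+H)); bot.wait(.2)
c,E=camT('wrist'); im2=bot.camera('wrist'); save(im2,'cv'); np.save('cvE.npy',E)
print(handle(im2,c,E,.042,[.561,.367]),bot.read_clock())
cv2.imwrite('pics/q2c.png',np.hstack([cv2.resize(im[:320,150:470,::-1],(400,400),interpolation=3),cv2.resize(im2[:320,150:470,::-1],(400,400),interpolation=3)]))
E
```

```text
pick hit False z 0.0045 w 0.756 after 0.764 F [ 0.3  0.7 -1.9]
carry w 0.76 F [-0.6 -0.1 -1.9]
place hit True z 0.0858 want 0.0845
t 77.35
pile (array([ 0.46932432, -0.14812258], dtype=float32), np.float32(0.17303997), array([0.0462, 0.0791], dtype=float32))
(array([0.55972527, 0.36663745]), np.float64(0.07166335091739454), [np.float64(0.01211818589998012), np.float64(0.05250633845289445)]) 80.125
```

View pics/q2c.png

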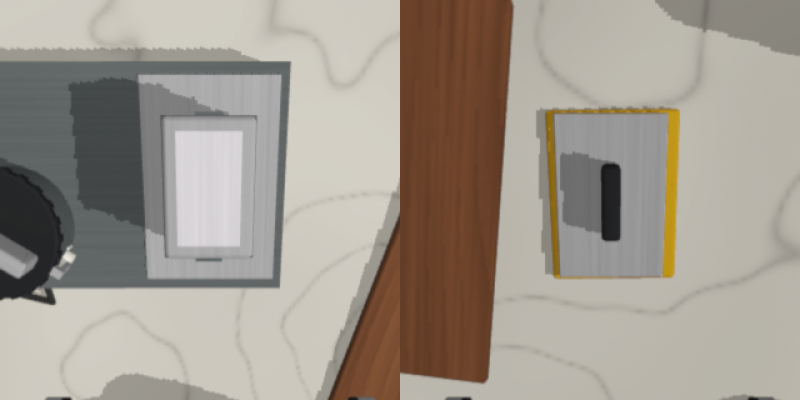

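```bash
python3 - <<'E'
from h import *
z=pick([.5600,.3666],.0717,.0195,.5,.25)
place([.4693,-.148],PY,z+.109,.27,.5,.25,guard=4)
d=np.array([np.cos(PY),np.sin(PY)])
bot.move_pose([*(PILE+.05*d),.35],down(PY+H)); bot.wait(.2)
c,E=camT('wrist'); im=bot.camera('wrist'); save(im,'f1'); np.save('f1E.npy',E)
print(handle(im,c,E,.151,PILE))
h=cv2.cvtColor(im,cv2.COLOR_RGB2HSV)
v=bot.camera('scene')[150:290,120:320]
cv2.imwrite('pics/f1c.png',np.hstack([cv2.resize(im[:320,150:470,::-1],(400,400),interpolation=3),cv2.resize(v[:,:,::-1],(400,280),interpolation=2)[:, :] if 0 else cv2.copyMakeBorder(cv2.resize(v[:,:,::-1],(400,280),interpolation=2),0,120,0,0,cv2.BORDER_CONSTANT)]))
print(bot.read_clock())
E
```

```text
pick hit False z 0.02 w 0.145 after 0.143 F [-0.  -0.6 -2.8]
carry w 0.148 F [ 0.3  0.3 -3.3]
place hit True z 0.1292 want 0.129
(array([ 0.46956082, -0.14862558]), np.float64(0.17804060915992048), [np.float64(0.01200597106588505), np.float64(0.05158105902045015)])
90.4167
```

View pics/f1c.png

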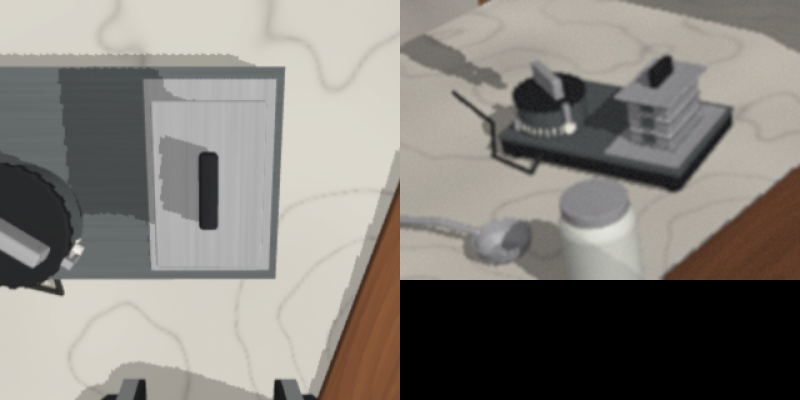

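```bash
python3 - <<'E'
from h import *
ax=[.532,-.3093]
bot.move_pose([*ax,.3],down(1.173+H))
turn(ax,1.173+H,-.581+H,z=.098)
a=-.581;p=np.array(ax)+.09*np.array([np.cos(a),np.sin(a)])
bot.move_pose([*p,.24],down(a-H)); bot.wait(.2)
c,E=camT('wrist'); im=bot.camera('wrist'); save(im,'s1'); np.save('s1E.npy',E)
cv2.imwrite('pics/s1c.png',cv2.resize(im[180:340,240:400,::-1],(600,600),interpolation=2)); print(bot.read_clock())
E
```

```text
hit False [ 0.53216484 -0.30942197  0.09828115] [-0.12100281 -0.68334961  0.23635809]
w 0.15697529120663845
fmax 8.392371506815701 [5.31507342 6.3389737  2.50768872] [ 1.13408666 -1.07684312 -0.0750093 ]
t 99.9833
102.8917
```

View pics/s1c.png

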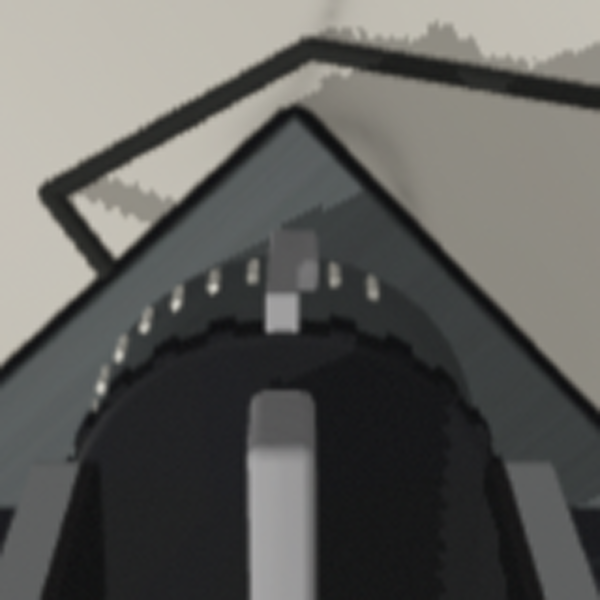

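```bash
python3 - <<'E'
from h import *
ax=[.532,-.3093]
turn(ax,-.581+H,-.626+H,z=.098)
a=-.62;p=np.array(ax)+.09*np.array([np.cos(a),np.sin(a)])
bot.move_pose([*p,.26],down(a-H)); bot.wait(.2)
c,E=camT('wrist'); im=bot.camera('wrist'); save(im,'s2')
d=np.array([np.cos(PY),np.sin(PY)])
bot.move_pose([*(PILE+.05*d),.35],down(PY+H)); bot.wait(.2)
c,E=camT('wrist'); im2=bot.camera('wrist'); save(im2,'f2'); print(handle(im2,c,E,.151,PILE))
v=bot.camera('scene')[150:300,100:300]
cv2.imwrite('pics/s2c.png',np.hstack([cv2.resize(im[180:320,250:390,::-1],(400,400),interpolation=2),cv2.copyMakeBorder(cv2.resize(v[:,:,::-1],(400,300),interpolation=2),0,100,0,0,cv2.BORDER_CONSTANT)])); print(bot.read_clock())
E
```

```text
hit False [ 0.53214156 -0.30937755  0.0982364 ] [-0.13572436 -0.4755716   0.30517921]
w 0.15494746729046155
fmax 5.252793470560969 [3.40180105 4.86400216 0.824282  ] [ 0.67928454 -0.55852273 -0.10291481]
t 109.9917
(array([ 0.46947085, -0.14852369]), np.float64(0.16693832697513597), [np.float64(0.05160067937748222), np.float64(0.012027057398140653)])
116.275
```

View pics/s2c.png

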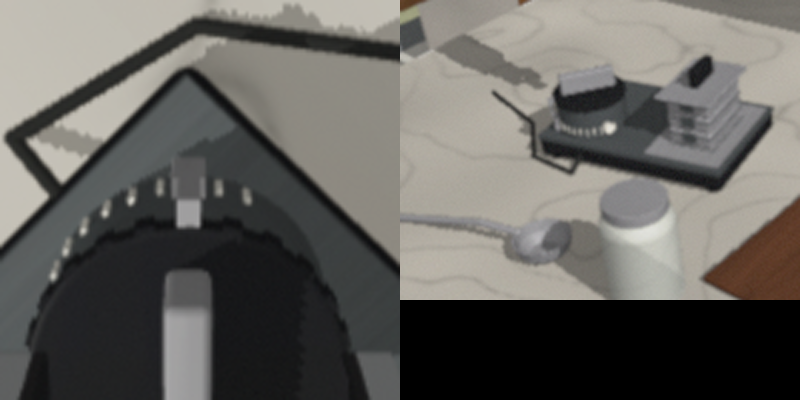

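Pointer (column 188) now sits on the clip's centre (columns 172–205), and the covered pile is unchanged. The gripper is clear, so I'm handing in.

```bash
python3 -c "
from cell import bot
print(bot.close_job())"
```

```text
the job is handed in; nothing more can be done
None
```

The job is finished and handed in at about 116 s of the 210 s allowed. The system gives no verdict, so what follows is from my own checks.

**What I did**
1. Turned the wheel to the off stud. A view along the radius showed the pointer centred on the stud.
2. Moved the cover to the trivet. It had been knocked about 2 cm aside on the hot plate, so I located it again before picking it up.
3. Stacked the three tins that were present on the hot plate. The first went down about 2.4° askew, so I gripped it again and squared it.
4. Laid the cover on the pile, the same way round.
5. Turned the wheel to the setting clip. The first turn stopped about 0.045 rad short, so I corrected it.

**Last checks**
- **Pile:** all three tins measured within about 1 mm of the pile spot, at 0.173 rad yaw, which matches the warmer.
- **Cover:** it is centred to about 1 mm. Its yaw read 0.178 and then 0.167 rad against 0.173, which is within measuring noise.
- **Wheel:** the pointer stands at the middle of the clip.
- **Other items:** the jar and ladle look untouched in the last scene picture. The tiffin carrier was outside that crop, and I never worked close to it.

No check failed at the end.

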